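# Hang the box grater on the utensil carousel

## Robot

A 6-joint arm with a two-finger parallel gripper is mounted at the origin on the work surface. World frame = base frame: x ahead of the robot, y to its left, z up, the work surface at z = 0. Lengths are in m, angles in rad, forces in N, time in s.
With the tool pointing down it reaches from about 0.375 to 0.9 m from the base axis. Payload 3.1 kg.
Tool frame: the origin (TCP) lies on the centre line of the jaws, within the pads' length; the fingertips stand 8 mm ahead of it and the grasp point (between the pads) lies 11 mm behind it; z points along the fingers, y is the line along which they close (so a half turn about z gives the same grasp; the last joint's range is limited). The gripper opens to 87 mm and grips with 3 to 60 N. Pads are 19 mm wide; open, the fingers measure 117 mm over their backs; the gripper's body (75 mm by 190 mm) begins 51 mm behind the grasp point.
Start: joints at [-1.288, 0.527, 1.433, -0, 1.181, -0.178], TCP at [0.278, -0.559, 0.195] pointing down, gripper open.
Joint ranges: [-3.08, 3.08], [-0.75, 2.2], [0.22, 2.44], [-1.43, 4.57], [0, 2.65], [-2.85, 2.85]. Speed limits (rad/s): [2.79, 2.79, 3.14, 3.14, 3.14, 3.14].

## Interface

Orientations are given as a unit quaternion [x, y, z, w].
In Python, from rig import robot gives the robot as it stands. The module is installed in compiled form; this text tells all that it offers.
- The arm moves only by the tool send_rows, never from a script. Its argument "increments" is one flat list of numbers, 7 for each row, row after row: the turn, a rotation vector about the world's x, y, z in rad, then the shift along the world's x, y, z in cm, then the opening, from 0 (shut) to 1 (fully open). A call has 1 to 20 rows; each row shifts and turns the commanded pose from where the row before left it; what a row does not reach is not made up. A row lasts 1/12 s, in which the tool goes at most 41.7 mm and 7.16 degrees, less where a joint would pass 70% of its speed; a pose out of reach is approached as far as the arm can. A call is refused whole if a number of a shift passes 4.17 or a number of a turn 0.125, either way. A call with a gripper value outside its range is refused whole. The fingers move at their own pace and stop on an object; "newtons" is the grip in N (left out, the last holds). Time passes only in rows, so rows that do not move let the fingers close. It gives the time, the measured TCP pose, the force, the opening and the grip force at its end, in the units of the state.
- robot.get_obs(): the state, without advancing time (a new reading comes with each control period).
- robot.camera(name): name is "side" or "top" or "wrist"; returns a dict with "image" (384x512x3 uint8, red, green, blue), "range_z" (384x512 float32, m along the optical axis (not along the pixel's ray), 0 where there is no reading), "fx", "fy", "cx", "cy" (pixels), "R" (3x3) and "t" (3): a world point X has camera coordinates R X + t. Camera axes: x right, y down, z forward; pixel columns grow to the right and rows downward; lengths in m; the calibration is good to about 2 mm. A picture is of the moment at which its call begins.
- robot.hand_in(): hands the job in; it is judged then, once.
The state is a dict: "time": time; "q": joint angles; "joint_velocities": joint speeds; "joint_torque": joint torques, N m; "position": TCP position; "tool_rot": TCP orientation; "ft_force": force on the tool from outside, world axes, zero at the start; "moment": the same for the moment, N m; "grip_width": finger opening in m; "grip_force": force on a finger pad.
Only numpy, scipy, OpenCV 4.12 (cv2) and the standard library are available. Lean on these libraries where they do the work, as an engineer would, in place of code of your own. Each camera call takes 0.05 s, during which the arm holds its last target. There are 200 camera calls.

## Task

Put the cheese grater away: turn the utensil carousel until its one empty hook is the one at the front, pointing towards the robot's side of the counter, then hang the box grater on that hook by the bar of its handle. Let go so that it hangs freely and still there at the front, and do not knock the grater over or shove the other things on the counter about.

Things in the scene. Friction and masses are not known exactly. Their poses are not given: they have to be found in the camera images.
- carousel: Fixed foot of a steel utensil carousel: round base 170 mm across and 20 mm high, 15 mm upright post. Origin on the counter on the upright turning axis; its axes stay parallel to the world's (x away from the robot). Front means towards -x.
- hub (a point): Centre of the turning hub (38 mm across) on the post, 250 mm up. Six level arms of 6 mm round rod leave it at this height, one every 60 degrees; all end in the same hook. Five carry utensils (ladle, turner, whisk, skimmer, pasta fork), 180 to 195 mm long and up to 64 mm wide, hanging from the hook seats, swinging a little, not removable. The sixth is empty.
- rack (a joint): Turn of hub and arms about the upright axis, rad, counter-clockwise from above, no end stops; 0 (or any full turn) when the empty hook points straight to -x, the front. Light friction (about 0.06 N m); it stays where it is left. Turn it by the knob or by pushing an arm sideways.
- free_hook (a point): Top of the rod at the middle of the empty hook's seat, where a hung bar rests: 100 mm from the axis, 241 mm above the counter; turns with the carousel. The arm is straight to radius 80 mm, dips 12 mm to a flat seat from radius 91 to 109 mm (rod underside 235 mm up) and rises to an upturned tip at radius 121 mm, its top 257 mm up.
- rack_knob (a point): Centre of the black round knob on top of the hub, 38 mm across, fixed to the hub, on the turning axis, 276 mm above the counter; its top is at 286 mm.
- grater: Box grater, sheet steel with black plastic foot, cap and handle, standing upright, 162 mm high, 0.2 to 0.4 kg, centre of mass about 50 mm up. Origin at the centre of its underside, z up. Four-sided body tapering from 82 mm square at the foot to 56 (x) by 54 (y) mm at the cap, whose top is 115 mm up; the handle stands on the cap (see grater_bar).
- grater_bar (a point): Middle of the underside of the handle's bar, 153 mm above the grater's underside. The handle is a gate along the grater's y: two upright legs 14 (x) by 7 (y) mm, 54 mm over their outer faces, 40 mm apart, and a 9 mm round bar along y. Opening (along x): 40 wide, 38 high. Gripped from above across the legs' outer faces, the opening stays free.
- cup_stack: Bystander: stack of red paper cups, 91 mm across, 164 mm high, loose. Origin under its centre. Stands where the grater may also stand: one is left, the other right of the carousel.
- pasta_die: Bystander: brass pasta die, 80 mm across, 34 mm high, loose. Origin under its centre.
- cheese: Bystander: block of cheese 100 x 60 x 45 mm, loose. Origin under its centre, long side along x.
- sauce_bottle: Bystander: white sauce bottle, 60 mm across, 170 mm high, loose. Origin under its centre.
- mixing_bowl: Bystander: steel bowl, 150 mm across, 70 mm high, loose. Origin under its centre.
- tub: Bystander: clear plastic tub 160 x 100 x 75 mm, loose. Origin under its centre.
- spoon: Bystander: wooden spoon 200 mm long, lying along its own x, loose.

How it is judged:
On the way:
1. the carousel is turned so that its empty hook is the one at the front (within 30 degrees of straight towards -x) and rests there (x of free_hook in the frame of carousel below -0.0866 m and velocity of joint rack between -0.1 and 0.1 rad/s), for 0.3 s.
At the end, for the whole second after the job is handed in: The grater hangs by its handle bar in the empty hook's seat (bar middle within 20 mm of the seat's middle, 5 mm below to 9 mm above it, hook bearing its weight), within 20 degrees of upright, still (under 0.05 m/s), let go, that hook within 30 degrees of straight to the front (-x) (x of free_hook in the frame of carousel below -0.0866 m and horizontal distance between grater_bar and free_hook below 0.02 m and z of grater_bar in the frame of carousel between 0.236 and 0.25 m and contact force between grater and carousel above 1 N and angle between grater's own z axis and vertical below 0.35 rad and linear speed of grater below 0.05 m/s and contact force between the fingers and grater below 0.1 N); the robot touches nothing.
It fails at once if the grater is knocked or tipped over (more than 40 degrees) (angle between grater's own z axis and vertical above 0.7 rad).
It fails at once if another loose thing on the counter is shoved more than 30 mm (distance of any of cup_stack, pasta_die, cheese, sauce_bottle, mixing_bowl, tub, spoon from where it was at the start of the episode above 0.03 m).
It also fails if it takes over 64 s, if anything falls off the work surface, if the arm or the gripper's body presses on something with over 40 N, if the wrist force passes 120 N, or if a joint passes its speed limit or range.

## Working session

There is one attempt and no reset: what is moved stays moved. The work goes in short steps, Python scripts to look and compute and a tool call to move; the robot and the scene stay as the last step left them, time stands still between calls to the robot, and variables do not carry over. Pictures are saved under pics/ and viewed, at most 10 in all, crops included, and the job is handed in when it is done.

Besides the shell and the picture viewer there is one more tool, called as name(argument=value, ...) on one line, values as JSON. send_rows: Moves the arm, as the interface text tells. Its arguments: {"type":"object","properties":{"increments":{"type":"array"},"newtons":{"type":"number"}},"required":["increments"]}

```bash
mkdir -p pics
cat > h.py <<'E'
from rig import robot
import numpy as np, cv2
def pts(c):
    z=c["range_z"];v,u=np.mgrid[:384,:512]
    P=np.stack([(u-c["cx"])/c["fx"]*z,(v-c["cy"])/c["fy"]*z,z],-1)
    W=(P-c["t"])@c["R"]; W[z==0]=np.nan
    return W
def save(c,n): cv2.imwrite(f"pics/{n}.png",c["image"][...,::-1])
E
python3 - <<'E'
from h import *
ims=[]
for n in("top","side"):
    c=robot.camera(n);ims.append(c["image"]);np.save(n+".npy",c,allow_pickle=True)
    print(n,c["fx"],np.round(-c["R"].T@c["t"],3),c["R"].round(2).tolist())
a=np.vstack(ims)[...,::-1]
cv2.imwrite("pics/a.png",ims[0][...,::-1]);cv2.imwrite("pics/b.png",ims[1][...,::-1])
o=robot.get_obs();print(o["time"],o["position"],o["tool_rot"],o["grip_width"])
E
```

```text
top 489.20445349615284 [ 0.177 -0.036  1.641] [[-0.0, -1.0, 0.0], [-0.97, 0.0, -0.24], [0.24, -0.0, -0.97]]
side 471.05916432783545 [-0.025 -0.963  1.208] [[0.86, -0.52, -0.02], [-0.37, -0.58, -0.73], [0.36, 0.63, -0.69]]
0.1 [ 0.27825376 -0.55882853  0.19425599] [ 9.73458327e-01  2.28862148e-01 -7.75858813e-05 -9.98082562e-04] 0.08684193167414299
```

View pics/a.png

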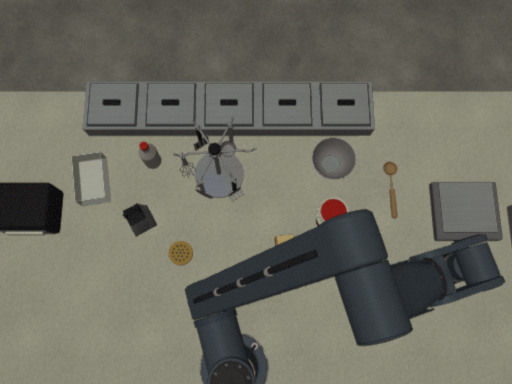

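View pics/b.png

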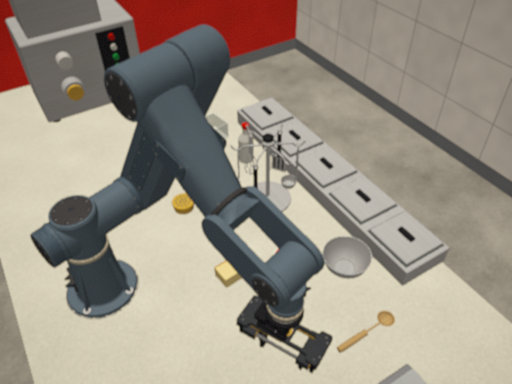

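The top view shows the carousel with its knob near (215,149), the grater near (140,218) on its left and the cups at (333,210) on its right. The bottle is at (148,152) and the die at (180,253).

Run:
```python
from h import *
c=np.load("top.npy",allow_pickle=True).item();W=pts(c);im=c["image"]
cv2.imwrite("pics/c.png",cv2.resize(im[105:250,110:270],None,fx=5,fy=4.1*1.2195/1.22*1.22/1.0 if 0 else 4.1,interpolation=cv2.INTER_CUBIC)[...,::-1])
def ray(u,v,z):
    d=c["R"].T@np.array([(u-c["cx"])/c["fx"],(v-c["cy"])/c["fy"],1]);o=-c["R"].T@c["t"];return (o+d*(z-o[2])/d[2]).round(4)
dark=(im.max(2)<60)
n,l,s,ce=cv2.connectedComponentsWithStats(dark.astype(np.uint8))
for i in range(1,n):
    if s[i,4]>8 and 60<ce[i,0]<300 and 100<ce[i,1]<260:
        print(ce[i].round(1),s[i],np.nanmedian(W[l==i],0).round(3))
print("knob",ray(215,149,.286))
# heights 0.15-0.168 near grater
R=W[195:245,115:170].reshape(-1,3)
for a,b in((.155,.17),(.145,.17),(.105,.122)):
    m=(R[:,2]>a)&(R[:,2]<b);Q=R[m]
    print(a,m.sum(),Q.mean(0).round(4) if m.any() else'', cv2.minAreaRect((Q[:,:2]*1000).astype(np.float32)) if m.sum()>3 else'')
# hub-level points
R=W[100:210,160:270].reshape(-1,3)
m=(R[:,2]>.225)&(R[:,2]<.3);print(R[m].round(3)[::6].tolist())
```

```text
[111.3 102. ] [103 100  18   5  86] [0.863 0.419 0.095]
[170. 102.] [162 100  17   5  85] [0.863 0.218 0.095]
[228.6 102. ] [220 100  18   5  85] [0.862 0.018 0.096]
[287. 102.] [279 100  17   5  85] [ 0.862 -0.179  0.095]
[101. 125.] [ 96 125  11   1  11] [0.788 0.454 0.072]
[175.5 125. ] [171 125  10   1  10] [0.788 0.2   0.073]
[217. 125.] [209 125  17   1  17] [0.788 0.059 0.074]
[243.2 124.9] [233 124  20   2  22] [ 0.788 -0.031  0.075]
[296.4 132.1] [226 128 147  14 745] [ 0.775 -0.215  0.042]
[150.7 133.3] [ 86 130 121  19 648] [0.775 0.286 0.046]
[213.1 131.9] [203 130  21   5  96] [0.775 0.074 0.041]
[215.3 152.9] [209 143  13  31 174] [0.629 0.052 0.283]
[157.3 158.5] [155 155   5   9  24] [0.673 0.259 0.063]
[184.6 161.7] [183 159   4   6  15] [0.623 0.151 0.19 ]
[233.9 187.6] [230 182  10  13  47] [ 0.549 -0.001  0.143]
[202.5 190.5] [198 184  12  13  44] [0.542 0.097 0.128]
[139.2 218.1] [123 204  33  32 622] [0.462 0.303 0.099]
knob [0.6308 0.051  0.286 ]
0.155 49 [0.4704 0.318  0.1603] ((470.4436950683594, 317.2412109375), (12.968920707702637, 51.81397247314453), 29.95
[... 1976 characters left out ...]
8, 0.052, 0.261], [0.622, 0.156, 0.237], [0.617, 0.053, 0.254], [0.619, 0.153, 0.237], [0.615, 0.053, 0.25], [0.618, 0.153, 0.231], [0.608, 0.067, 0.252], [0.607, 0.038, 0.245], [0.602, 0.035, 0.252], [0.594, 0.076, 0.258], [0.592, 0.076, 0.254], [0.59, 0.026, 0.25], [0.586, 0.02, 0.252], [0.579, 0.079, 0.255], [0.575, 0.017, 0.259], [0.575, 0.011, 0.248], [0.567, 0.087, 0.254], [0.565, 0.088, 0.25], [0.565, 0.005, 0.241], [0.557, 0.091, 0.247], [0.556, 0.002, 0.241], [0.551, 0.093, 0.248], [0.55, 0.097, 0.239], [0.553, -0.006, 0.226], [0.55, 0.003, 0.229], [0.542, 0.096, 0.248], [0.54, -0.007, 0.253], [0.539, 0.09, 0.245], [0.537, 0.099, 0.243], [0.531, 0.107, 0.252], [0.524, 0.109, 0.258]]
```

View pics/c.png

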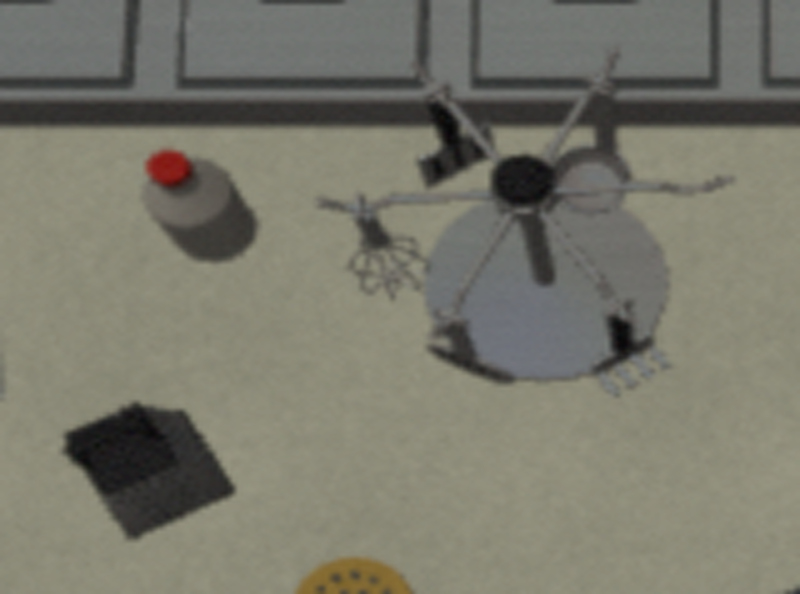

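Empty hook: the arm pointing right in the image (-y, rack about +94°). I'll go above the knob while turning the tool to leave room for a clockwise turn.

send_rows(increments=[0,0,0.1,1.75,3.05,0.9,1,0,0,0.1,1.75,3.05,0.9,1,0,0,0.1,1.75,3.05,0.9,1,0,0,0.1,1.75,3.05,0.9,1,0,0,0.1,1.75,3.05,0.9,1,0,0,0.1,1.75,3.05,0.9,1,0,0,0.1,1.75,3.05,0.9,1,0,0,0.1,1.75,3.05,0.9,1,0,0,0.1,1.75,3.05,0.9,1,0,0,0.1,1.75,3.05,0.9,1,0,0,0.1,1.75,3.05,0.9,1,0,0,0.1,1.75,3.05,0.9,1,0,0,0.1,1.75,3.05,0.9,1,0,0,0.1,1.75,3.05,0.9,1,0,0,0.1,1.75,3.05,0.9,1,0,0,0.1,1.75,3.05,0.9,1,0,0,0.1,1.75,3.05,0.9,1,0,0,0.1,1.75,3.05,0.9,1,0,0,0.1,1.75,3.05,0.9,1,0,0,0.1,1.75,3.05,0.9,1])

```text
time: 1.77
position: [0.6287, 0.0523, 0.375]
tool_rot: [0.331, 0.944, -0.0, -0.001]
ft_force: [1.2, -0.6, 0.4]
grip_width: 0.0866
grip_force: 0.0
```

```bash
cat >> h.py <<'E'
from scipy.spatial.transform import Rotation as Ro
def st():
    o=robot.get_obs();Y=Ro.from_quat(o["tool_rot"]).as_matrix()
    print("t",round(o["time"],2),"p",o["position"].round(4) if hasattr(o["position"],"round") else np.round(o["position"],4),"yaw",np.degrees(np.arctan2(Y[1,1],Y[0,1])).round(2),"toolz",Y[:,2].round(3),"q",np.round(o["q"],2),"F",np.round(o["ft_force"],1),"w",o["grip_width"],o["grip_force"])
E
python3 - <<'E'
from h import *
st()
c=np.load("top.npy",allow_pickle=True).item();W=pts(c).reshape(-1,3)
def disc(W,z0,z1):
    m=(abs(W[:,0]-.631)<.04)&(abs(W[:,1]-.054)<.04)&(W[:,2]>z0)&(W[:,2]<z1);return W[m]
Q=disc(W,.275,.3);print("top",len(Q),np.round(cv2.minEnclosingCircle((Q[:,:2]*1000).astype(np.float32)),1) if 0 else cv2.minEnclosingCircle((Q[:,:2]*1000).astype(np.float32)),Q.mean(0))
w=robot.camera("wrist");save(w,"w1");V=pts(w)
Q=disc(V.reshape(-1,3),.27,.3);print("wrist",len(Q),cv2.minEnclosingCircle((Q[:,:2]*1000).astype(np.float32)) if len(Q) else'',Q.mean(0))
m=(w["image"].max(2)<60)&(V[...,2]>.265)&(V[...,2]<.31)
print(m.sum(), V[m].mean(0), V[m].min(0),V[m].max(0))
E
```

```text
t 1.77 p [0.6287 0.0523 0.375 ] yaw 51.34 toolz [-0.001  0.    -1.   ] q [-0.09  0.4   1.16 -0.    1.59 -0.99] F [ 1.2 -0.6  0.4] w 0.08664476456838727 0.0
top 130 ((633.9844970703125, 54.04184341430664), 19.227834701538086) [0.63271152 0.05443079 0.2840925 ]
wrist 1060 ((636.3027954101562, 55.099246978759766), 18.987489700317383) [0.63468352 0.05622052 0.28461646]
37 [0.63359418 0.06659654 0.27903018] [0.6177527  0.05021307 0.27311368] [0.65260879 0.0736624  0.2850887 ]
```

send_rows(increments=[0,0,0,0.6,0.25,-1,1,0,0,0,0,0,-2.5,1,0,0,0,0,0,-2.5,1,0,0,0,0,0,-2.5,1,0,0,0,0,0,-1.5,1,0,0,0,0,0,0,1,0,0,0,0,0,0,0.3,0,0,0,0,0,0,0.3,0,0,0,0,0,0,0.3,0,0,0,0,0,0,0.3,0,0,0,0,0,0,0.3,0,0,0,0,0,0,0.3,0,0,0,0,0,0,0.3], newtons=15)

```text
time: 2.9
position: [0.6347, 0.053, 0.2757]
tool_rot: [0.333, 0.943, 0.0, 0.0]
ft_force: [0.1, 1.1, -0.2]
grip_width: 0.0484
grip_force: 0.0
```

```bash
python3 -c "
from h import *
st()"
```

```text
t 2.9 p [0.6347 0.053  0.2757] yaw 51.05 toolz [ 0.001 -0.    -1.   ] q [-0.09  0.47  1.3  -0.    1.37 -0.98] F [ 0.1  1.1 -0.2] w 0.048424570161670774 0.0
```

send_rows(increments=[0,0,0,0,0,0,0.2,0,0,0,0,0,0,0.2,0,0,0,0,0,0,0.2,0,0,0,0,0,0,0.2,0,0,0,0,0,0,0.2,0,0,0,0,0,0,0.2,0,0,0,0,0,0,0.2], newtons=15)

```text
time: 3.48
position: [0.6345, 0.053, 0.2751]
tool_rot: [0.333, 0.943, -0.0, -0.0]
ft_force: [0.6, 0.4, 0.4]
grip_width: 0.0179
grip_force: 0.0
```

send_rows(increments=[0,0,-0.05,0,0,0,0.2,0,0,-0.09,0,0,0,0.2,0,0,-0.09,0,0,0,0.2,0,0,-0.09,0,0,0,0.2,0,0,-0.09,0,0,0,0.2,0,0,-0.09,0,0,0,0.2,0,0,-0.09,0,0,0,0.2,0,0,-0.09,0,0,0,0.2,0,0,-0.09,0,0,0,0.2,0,0,-0.09,0,0,0,0.2,0,0,-0.09,0,0,0,0.2,0,0,-0.09,0,0,0,0.2,0,0,-0.09,0,0,0,0.2,0,0,-0.09,0,0,0,0.2,0,0,-0.09,0,0,0,0.2,0,0,-0.09,0,0,0,0.2,0,0,-0.09,0,0,0,0.2,0,0,-0.09,0,0,0,0.2,0,0,-0.05,0,0,0,0.2,0,0,0,0,0,0,0.2])

```text
time: 5.15
position: [0.6345, 0.053, 0.2752]
tool_rot: [0.915, 0.404, 0.0, 0.0]
ft_force: [0.2, -1.2, 0.6]
grip_width: 0.0172
grip_force: 0.0
```

```bash
python3 -c "
from h import *
st()
c=robot.camera('side');cv2.imwrite('pics/d.png',cv2.resize(c['image'][110:240,190:340],None,fx=4,fy=4,interpolation=2)[...,::-1])"
```

```text
t 5.15 p [0.6345 0.053  0.2752] yaw -42.39 toolz [ 0. -0. -1.] q [-0.09  0.47  1.3  -0.    1.37  0.65] F [ 0.2 -1.2  0.6] w 0.017204671595253455 0.0
```

View pics/d.png

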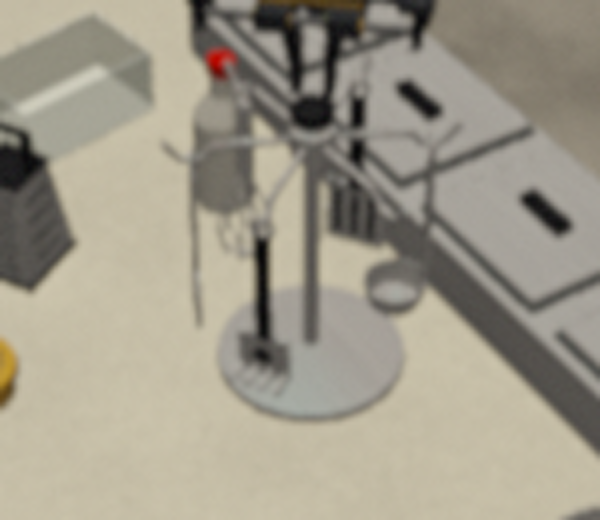

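The fingers closed to 17 mm behind or above the knob (crop: tips at about (300,92) and (330,95), knob at (312,112)), so nothing was gripped. I'll measure the offset by depth.

Run:
```python
from h import *
c=robot.camera('side');W=pts(c)
for n,(x,y,w,h) in dict(knob=(308,104,8,12),f1=(296,60,4,28),f2=(328,60,5,30),tip1=(298,84,3,6),tip2=(328,86,3,6)).items():
    u0,v0=190+x//4,110+y//4
    P=W[v0:v0+max(h//4,1)+1,u0:u0+max(w//4,1)+1].reshape(-1,3);print(n,np.nanmedian(P,0).round(4),np.nanmin(P[:,2]).round(4))
for n in("side","wrist","top"):
    c=robot.camera(n);V=pts(c).reshape(-1,3)
    m=(abs(V[:,0]-.634)<.06)&(abs(V[:,1]-.054)<.06)&(V[:,2]>.262)&(V[:,2]<.35)
    Q=V[m]
    for a in np.arange(.262,.35,.008):
        k=Q[(Q[:,2]>=a)&(Q[:,2]<a+.008)]
        if len(k)>2: print(n,round(a,3),len(k),np.median(k,0).round(3),k.min(0).round(3),k.max(0).round(3))
```

```text
knob [0.6301 0.0448 0.2858] 0.2813
f1 [0.6219 0.0532 0.3189] 0.3049
f2 [0.6384 0.0327 0.322 ] 0.307
tip1 [0.621  0.0517 0.3092] 0.3049
tip2 [0.6383 0.032  0.3135] 0.307
side 0.262 13 [0.624 0.04  0.265] [0.618 0.034 0.262] [0.646 0.053 0.27 ]
side 0.27 22 [0.626 0.04  0.274] [0.614 0.033 0.27 ] [0.646 0.062 0.278]
side 0.278 54 [0.628 0.049 0.283] [0.613 0.032 0.278] [0.649 0.069 0.286]
side 0.286 19 [0.635 0.051 0.288] [0.618 0.033 0.286] [0.646 0.064 0.29 ]
side 0.294 3 [0.638 0.038 0.301] [0.62  0.036 0.301] [0.644 0.054 0.302]
side 0.302 13 [0.625 0.049 0.307] [0.612 0.034 0.302] [0.654 0.057 0.309]
side 0.31 15 [0.624 0.051 0.314] [0.612 0.031 0.311] [0.656 0.058 0.318]
side 0.318 14 [0.624 0.049 0.32 ] [0.611 0.03  0.319] [0.654 0.059 0.326]
side 0.326 18 [0.624 0.052 0.329] [0.612 0.029 0.326] [0.639 0.061 0.333]
side 0.334 15 [0.633 0.037 0.339] [0.613 0.026 0.335] [0.642 0.06  0.342]
side 0.342 23 [0.625 0.053 0.346] [0.609 0.027 0.343] [0.641 0.07  0.35 ]
wrist 0.262 99 [0.647 0.068 0.263] [0.628 0.047 0.262] [0.654 0.074 0.269]
wrist 0.27 129 [0.649 0.069 0.275] [0.628 0.047 0.271] [0.655 0.074 0.278]
wrist 0.278 1259 [0.64  0.059 0.285] [0.62  0.038 0.278] [0.655 0.074 0.286]
wrist 0.286 584 [0.637 0.056 0.286] [0.623 0.042 0.286] [0.651 0.069 0.288]
wrist 0.302 200 [0.638 0.055 0.307] [0.625 0.042 0.303] [0.656 0.074 0.31 ]
wrist 0.31 206 [0.64  0.057 0.315] [0.63  0.049 0.31 ] [0.656 0.074 0.318]
wrist 0.318 238 [0.636 0.058 0.322] [0.628 0.047 0.318] [0.656 0.074 0.326]
wrist 0.326 324 [0.64  0.058 0.33 ] [0.629 0.049 0.326] [0.657 0.075 0.334]
wrist 0.334 293 [0.636 0.054 0.338] [0.623 0.04  0.334] [0.658 0.075 0.342]
wrist 0.342 72 [0.634 0.053 0.346] [0.623 0.04  0.342] [0.657 0.074 0.35 ]
```

Side and wrist cameras both put the real fingertips at z≈0.306, though the stated geometry gives 0.267. I'll rotate back, open, and check the tips' height again with the fingers open before going lower.

send_rows(increments=[0,0,0.09,0,0,0,1,0,0,0.09,0,0,0,1,0,0,0.09,0,0,0,1,0,0,0.09,0,0,0,1,0,0,0.09,0,0,0,1,0,0,0.09,0,0,0,1,0,0,0.09,0,0,0,1,0,0,0.09,0,0,0,1,0,0,0.09,0,0,0,1,0,0,0.09,0,0,0,1,0,0,0.09,0,0,0,1,0,0,0.09,0,0,0,1,0,0,0.09,0,0,0,1,0,0,0.09,0,0,0,1,0,0,0.09,0,0,0,1,0,0,0.09,0,0,0,1,0,0,0.09,0,0,0,1,0,0,0.09,0,0,0,1,0,0,0,0,0,0,1,0,0,0,0,0,0,1])

```text
time: 7.07
position: [0.6345, 0.053, 0.2752]
tool_rot: [0.339, 0.941, 0.0, 0.0]
ft_force: [-0.5, -0.3, -0.1]
grip_width: 0.0874
grip_force: 0.0
```

Run:
```python
from h import *
st()
p=np.array(robot.get_obs()["position"])
for n in("side","wrist"):
    c=robot.camera(n);W=pts(c)
    if n=="side": im=c["image"]
    else: im2=c["image"]
    V=W.reshape(-1,3);m=(np.hypot(*(V[:,:2]-p[:2]).T)<.075)&(V[:,2]>.262)&(V[:,2]<.35)
    Y=np.radians(51); s=(V[:,:2]-p[:2])@[np.cos(Y),np.sin(Y)]
    for sg in(1,-1):
        Q=V[m&(s*sg>.03)&(s*sg<.062)]
        for a in np.arange(.262,.34,.008):
            k=Q[(Q[:,2]>=a)&(Q[:,2]<a+.008)]
            if len(k)>2: print(n,sg,round(a,3),len(k),np.median(k,0).round(3))
cv2.imwrite('pics/e.png',np.hstack([cv2.resize(im[90:190,210:310],(380,380)),cv2.resize(im2,(420,380))])[...,::-1])
```

```text
t 7.07 p [0.6345 0.053  0.2752] yaw 50.37 toolz [ 0. -0. -1.] q [-0.09  0.47  1.3  -0.    1.37 -0.97] F [-0.5 -0.3 -0.1] w 0.08738271419808796 0.0
side -1 0.302 10 [0.599 0.014 0.306]
side -1 0.31 13 [0.599 0.01  0.313]
side -1 0.318 13 [0.6   0.01  0.321]
side -1 0.326 16 [0.599 0.009 0.33 ]
side -1 0.334 11 [0.6   0.007 0.34 ]
wrist 1 0.302 168 [0.66  0.092 0.307]
wrist 1 0.31 189 [0.659 0.093 0.314]
wrist 1 0.318 185 [0.659 0.094 0.322]
wrist 1 0.326 205 [0.659 0.096 0.33 ]
wrist 1 0.334 215 [0.659 0.097 0.338]
wrist -1 0.302 168 [0.602 0.022 0.306]
wrist -1 0.31 187 [0.601 0.023 0.314]
wrist -1 0.318 199 [0.6   0.023 0.322]
wrist -1 0.326 202 [0.599 0.023 0.33 ]
wrist -1 0.334 215 [0.597 0.022 0.338]
```

View pics/e.png

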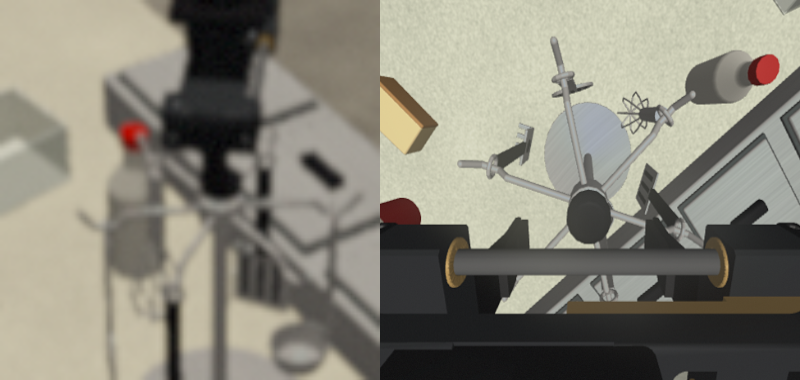

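The tips end at z≈0.303 with the fingers open too, so they sit about 28 mm above the reported TCP. I'll use that offset from here on. Going down 3.9 cm and closing on the knob.

send_rows(increments=[0,0,0,0,0,-1.3,1,0,0,0,0,0,-1.3,1,0,0,0,0,0,-1.3,1,0,0,0,0,0,0,1,0,0,0,0,0,0,0.2,0,0,0,0,0,0,0.2,0,0,0,0,0,0,0.2,0,0,0,0,0,0,0.2,0,0,0,0,0,0,0.2,0,0,0,0,0,0,0.2,0,0,0,0,0,0,0.2,0,0,0,0,0,0,0.2,0,0,0,0,0,0,0.2,0,0,0,0,0,0,0.2], newtons=15)

```text
time: 8.33
position: [0.6356, 0.0543, 0.2363]
tool_rot: [0.338, 0.941, 0.002, 0.001]
ft_force: [3.6, 3.8, -0.8]
grip_width: 0.0369
grip_force: 15.0
```

Gripped at 37 mm with 15 N. Now the clockwise turn.

send_rows(increments=[0,0,-0.05,0,0,0,0.2,0,0,-0.09,0,0,0,0.2,0,0,-0.09,0,0,0,0.2,0,0,-0.09,0,0,0,0.2,0,0,-0.09,0,0,0,0.2,0,0,-0.09,0,0,0,0.2,0,0,-0.09,0,0,0,0.2,0,0,-0.09,0,0,0,0.2,0,0,-0.09,0,0,0,0.2,0,0,-0.09,0,0,0,0.2,0,0,-0.09,0,0,0,0.2,0,0,-0.09,0,0,0,0.2,0,0,-0.09,0,0,0,0.2,0,0,-0.09,0,0,0,0.2,0,0,-0.09,0,0,0,0.2,0,0,-0.09,0,0,0,0.2,0,0,-0.09,0,0,0,0.2,0,0,-0.09,0,0,0,0.2,0,0,-0.05,0,0,0,0.2,0,0,0,0,0,0,0.2])

```text
time: 10.0
position: [0.6343, 0.0542, 0.2363]
tool_rot: [0.917, 0.399, 0.0, -0.001]
ft_force: [0.9, 4.5, 0.4]
grip_width: 0.0369
grip_force: 15.0
```

send_rows(increments=[0,0,0,0,0,0,0.2,0,0,0,0,0,0,0.2,0,0,0,0,0,0,1,0,0,0,0,0,0,1,0,0,0,0,0,0,1,0,0,0,0,0,0,1,0,0,0,0,0,0,1,0,0,0,0,0,0,1,0,0,0,0,0,2.0,1,0,0,0,0,0,3.0,1,0,0,0,0,0,3.0,1,0,0,0,0,0,3.0,1])

```text
time: 11.0
position: [0.6342, 0.0528, 0.3471]
tool_rot: [0.917, 0.399, -0.001, -0.0]
ft_force: [0.3, -0.0, -0.4]
grip_width: 0.0858
grip_force: 0.0
```

Run:
```python
from h import *
st()
c=robot.camera("wrist");V=pts(c);save(c,"f")
Q=V.reshape(-1,3);z=Q[:,2]
k=Q[(z>.28)&(z<.292)&(np.hypot(Q[:,0]-.634,Q[:,1]-.054)<.03)];C,_=cv2.minEnclosingCircle((k[:,:2]*1000).astype(np.float32));C=np.array(C)/1000
print("knob",C,len(k))
for n in("wrist","side","top"):
    d=V.reshape(-1,3) if n=="wrist" else pts(robot.camera(n)).reshape(-1,3)
    D=d-np.r_[.6345,.0545,0];r=np.hypot(D[:,0],D[:,1])
    m=(r>.03)&(r<.078)&(d[:,2]>.243)&(d[:,2]<.258)
    a=np.degrees(np.arctan2(D[m,1],D[m,0]))%360
    h,e=np.histogram(a,72,(0,360));print(n,[(int(e[i]),int(h[i])) for i in range(72) if h[i]>2], "median mod60",np.median(a[(a>160)&(a<200)]) if ((a>160)&(a<200)).any() else None)
```

```text
t 11.0 p [0.6342 0.0528 0.3471] yaw -42.92 toolz [-0.001 -0.    -1.   ] q [-0.09  0.42  1.19 -0.    1.53  0.66] F [ 0.3 -0.  -0.4] w 0.08575097373283119 0.0
knob [0.63604822 0.05531955] 1228
wrist [(0, 220), (5, 18), (50, 8), (55, 177), (60, 121), (110, 24), (115, 203), (120, 54), (170, 7), (175, 143), (180, 88), (235, 48), (240, 158), (245, 15), (295, 19), (300, 192), (305, 50), (355, 61)] median mod60 179.25465297904108
side [(0, 5), (55, 3), (60, 4), (120, 14), (125, 8), (180, 18), (185, 5), (235, 10), (240, 8), (295, 22), (300, 4), (350, 3), (355, 15)] median mod60 183.68386613898033
top [(180, 10), (235, 16), (240, 12), (295, 13), (300, 14)] median mod60 182.19763039197622
```

View pics/f.png

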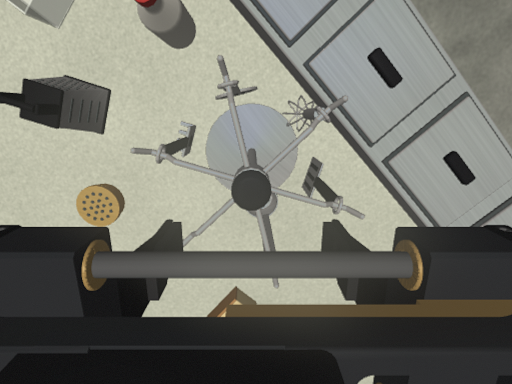

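The wrist view shows the bare arm at (190,240), pointing to the front, and the arms measure 180°±3°. Next, over to the grater.

send_rows(increments=[0,0,-0.037,-2.04,3.3,0,1,0,0,-0.037,-2.04,3.3,0,1,0,0,-0.037,-2.04,3.3,0,1,0,0,-0.037,-2.04,3.3,0,1,0,0,-0.037,-2.04,3.3,0,1,0,0,-0.037,-2.04,3.3,0,1,0,0,-0.037,-2.04,3.3,0,1,0,0,-0.037,-2.04,3.3,0,1,0,0,0,0,0,-3,1,0,0,0,0,0,-3,1,0,0,0,0,0,-3,1,0,0,0,0,0,0,1,0,0,0,0,0,0,1])

```text
time: 12.23
position: [0.4695, 0.3162, 0.2539]
tool_rot: [0.966, 0.26, -0.003, 0.0]
ft_force: [0.8, 0.2, 1.1]
grip_width: 0.0872
grip_force: 0.0
```

Run:
```python
from h import *
st()
c=robot.camera("wrist");save(c,"g");V=pts(c).reshape(-1,3)
V=V[np.hypot(V[:,0]-.471,V[:,1]-.317)<.06]
for a,b in((.152,.17),(.108,.12)):
    Q=V[(V[:,2]>a)&(V[:,2]<b)];print(a,len(Q),np.median(Q,0),cv2.minAreaRect((Q[:,:2]*1000).astype(np.float32)) if len(Q) else'')
```

```text
t 12.23 p [0.4695 0.3162 0.2539] yaw -59.87 toolz [-0.006 -0.003 -1.   ] q [ 0.4   0.39  1.51 -0.    1.26  1.44] F [0.8 0.2 1.1] w 0.08718629144896617 0.0
0.152 505 [0.47362358 0.31779058 0.16077505] ((473.1199645996094, 318.16973876953125), (13.598678588867188, 53.00444793701172), 29.421377182006836)
0.108 1636 [0.47846895 0.31999824 0.11506209] ((472.88525390625, 317.6885986328125), (56.06169891357422, 54.01276779174805), 29.03582763671875)
```

View pics/g.png

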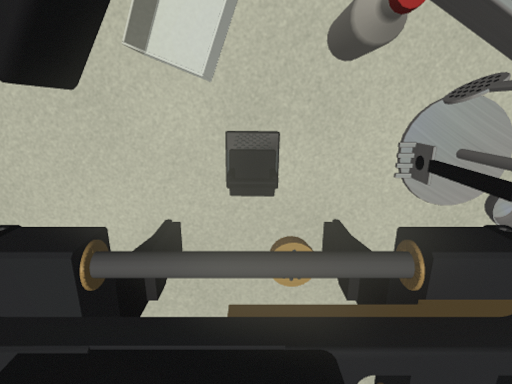

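The handle lies squarely between the fingers (grater centred at (252,165)), about 2 mm from the tool axis. Descending and gripping.

send_rows(increments=[0,0,-0.01,0.2,0.1,-3,1,0,0,0,0,0,-3,1,0,0,0,0,0,-3,1,0,0,0,0,0,-3,1,0,0,0,0,0,-2,1,0,0,0,0,0,-1,1,0,0,0,0,0,-1,1,0,0,0,0,0,0,1,0,0,0,0,0,0,1])

```text
time: 13.03
position: [0.4746, 0.3184, 0.0973]
tool_rot: [0.967, 0.255, 0.001, -0.0]
ft_force: [0.6, -0.1, 0.8]
grip_width: 0.0869
grip_force: 0.0
```

send_rows(increments=[0,0,0,0,0,0,0.4,0,0,0,0,0,0,0.4,0,0,0,0,0,0,0.4,0,0,0,0,0,0,0.4,0,0,0,0,0,0,0.4,0,0,0,0,0,0,0.4,0,0,0,0,0,0,0.4,0,0,0,0,0,0,0.4], newtons=25)

```text
time: 13.7
position: [0.4733, 0.3181, 0.0964]
tool_rot: [0.967, 0.255, 0.0, -0.0]
ft_force: [-0.5, 0.7, 2.1]
grip_width: 0.0538
grip_force: 25.0
```

Gripped at 53.8 mm with 25 N. Lift 11.2 cm, swing to the front of the hook, turn the bar parallel to y.

send_rows(increments=[0,0,0,0,0,1.5,0.4,0,0,0,0,0,2.5,0.4,0,0,0,0,0,2.5,0.4,0,0,0,0,0,2.5,0.4,0,0,0,0,0,2.2,0.4,0,0,-0.043,-0.15,-2.2,0,0.4,0,0,-0.043,-0.15,-2.2,0,0.4,0,0,-0.043,-0.15,-2.2,0,0.4,0,0,-0.043,-0.15,-2.2,0,0.4,0,0,-0.043,-0.15,-2.2,0,0.4,0,0,-0.043,-0.15,-2.2,0,0.4,0,0,-0.043,-0.15,-2.2,0,0.4,0,0,-0.043,-0.15,-2.2,0,0.4,0,0,-0.043,-0.15,-2.2,0,0.4,0,0,-0.043,-0.15,-2.2,0,0.4,0,0,-0.043,-0.15,-2.2,0,0.4,0,0,-0.043,-0.15,-2.2,0,0.4,0,0,0,0,0,0,0.4,0,0,0,0,0,0,0.4,0,0,0,0,0,0,0.4])

```text
time: 15.37
position: [0.4548, 0.0543, 0.2077]
tool_rot: [1.0, -0.0, -0.001, -0.0]
ft_force: [0.4, 1.3, -1.8]
grip_width: 0.0536
grip_force: 25.0
```

Run:
```python
from h import *
st()
c=robot.camera("side");W=pts(c)
p=[.5,.05,.25];q=c["R"]@p+c["t"];u,v=int(c["cx"]+c["fx"]*q[0]/q[2]),int(c["cy"]+c["fy"]*q[1]/q[2])
print(u,v);v0,u0=max(v-65,0),max(u-75,0)
cv2.imwrite('pics/i.png',cv2.resize(c["image"][v0:v0+140,u0:u0+160],None,fx=4,fy=4,interpolation=2)[...,::-1])
for n in("side","top","wrist"):
    d=pts(robot.camera(n)).reshape(-1,3);D=d-np.r_[.6343,.0542,0];r=np.hypot(D[:,0],D[:,1]);a=np.degrees(np.arctan2(D[:,1],D[:,0]))%360
    m=(r>.03)&(r<.13)&(abs(a-180)<12)&(d[:,2]>.23)&(d[:,2]<.265);Q=d[m]
    if len(Q)>2: print(n,len(Q),np.median(a[m]),"outer",Q[np.argsort(Q[:,0])[:4]].round(3).tolist())
```

```text
t 15.37 p [0.4548 0.0543 0.2077] yaw -90.02 toolz [-0.001  0.001 -1.   ] q [-0.13  0.29  1.82  0.    1.04  1.44] F [ 0.4  1.3 -1.8] w 0.05362108561724998 24.99927035998553
232 159
side 38 182.69754558442102 outer [[0.537, 0.048, 0.239], [0.539, 0.051, 0.24], [0.542, 0.051, 0.239], [0.543, 0.052, 0.242]]
top 19 181.8198725215944 outer [[0.576, 0.055, 0.254], [0.578, 0.052, 0.25], [0.579, 0.055, 0.258], [0.58, 0.052, 0.254]]
wrist 1799 179.65069182067475 outer [[0.512, 0.054, 0.254], [0.512, 0.054, 0.255], [0.512, 0.055, 0.255], [0.513, 0.053, 0.255]]
```

View pics/i.png

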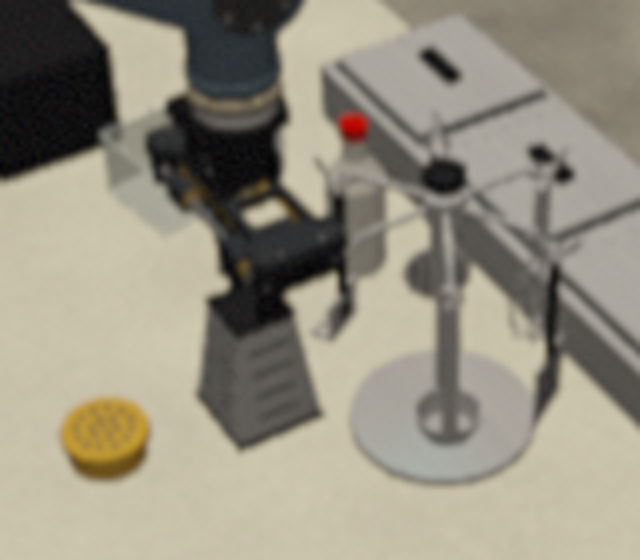

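The grater is held upright in front of the empty hook: the gripper hides the tip near (340,235), and the wrist camera puts it at (0.512, 0.054). Moving in 8 cm.

send_rows(increments=[0,0,0,1,0,0,0.4,0,0,0,1,0,0,0.4,0,0,0,1,0,0,0.4,0,0,0,1,0,0,0.4,0,0,0,1,0,0,0.4,0,0,0,1,0,0,0.4,0,0,0,1,0,0,0.4,0,0,0,1,0,0,0.4,0,0,0,0,0,0,0.4,0,0,0,0,0,0,0.4])

```text
time: 16.4
position: [0.5357, 0.0539, 0.2079]
tool_rot: [1.0, -0.0, -0.0, -0.0]
ft_force: [-0.7, 0.6, -2.5]
grip_width: 0.0539
grip_force: 25.0
```

Run:
```python
from h import *
st()
c=robot.camera("side");W=pts(c)
p=[.53,.05,.22];q=c["R"]@p+c["t"];u,v=int(c["cx"]+c["fx"]*q[0]/q[2]),int(c["cy"]+c["fy"]*q[1]/q[2])
cv2.imwrite('pics/j.png',cv2.resize(c["image"][v-50:v+60,u-55:u+65],None,fx=5,fy=5,interpolation=2)[...,::-1])
d=W.reshape(-1,3);m=(abs(d[:,0]-.533)<.045)&(abs(d[:,1]-.054)<.045)&(d[:,2]>.09)&(d[:,2]<.23);Q=d[m]
print("zmin",Q[:,2].min());
for a in(.12,.15,.18,.21,.222):
    k=Q[abs(Q[:,2]-a)<.006];print(a,len(k),k.min(0).round(3),k.max(0).round(3))
```

```text
t 16.4 p [0.5357 0.0539 0.2079] yaw -90.01 toolz [-0.001  0.    -1.   ] q [-0.11  0.4   1.63 -0.    1.11  1.46] F [-0.7  0.6 -2.5] w 0.05389957024719509 24.999118954874575
zmin 0.10913795308181727
0.12 105 [0.49  0.009 0.114] [0.574 0.089 0.126]
0.15 85 [0.497 0.011 0.144] [0.568 0.087 0.156]
0.18 81 [0.498 0.015 0.174] [0.561 0.087 0.186]
0.21 74 [0.503 0.021 0.204] [0.561 0.075 0.216]
0.222 118 [0.504 0.019 0.216] [0.558 0.081 0.228]
```

View pics/j.png

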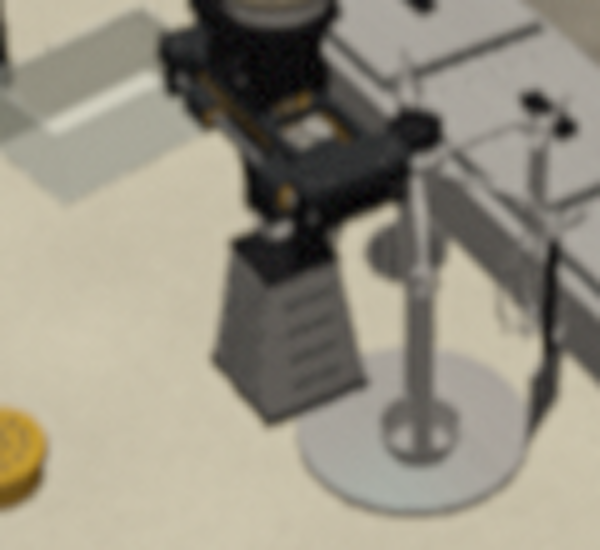

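No contact, and the hook tip shows through the handle's opening at (280,225). Lowering onto the seat.

send_rows(increments=[0,0,0,0,0,-0.5,0.4,0,0,0,0,0,-0.5,0.4,0,0,0,0,0,-0.4,0.4,0,0,0,0,0,-0.3,0.4,0,0,0,0,0,-0.3,0.4,0,0,0,0,0,-0.2,0.4,0,0,0,0,0,0,0.4,0,0,0,0,0,0,0.4])

```text
time: 17.12
position: [0.5353, 0.054, 0.1861]
tool_rot: [1.0, -0.0, -0.0, -0.0]
ft_force: [-0.3, 0.2, -3.2]
grip_width: 0.0543
grip_force: 25.0
```

send_rows(increments=[0,0,0,0,0,-0.1,0.4,0,0,0,0,0,0,0.4,0,0,0,0,0,0,0.4])

```text
time: 17.37
position: [0.5354, 0.054, 0.1853]
tool_rot: [1.0, -0.0, 0.0, 0.0]
ft_force: [0.9, 0.3, -3.3]
grip_width: 0.0538
grip_force: 25.0
```

send_rows(increments=[0,0,0,0,0,-0.1,0.4,0,0,0,0,0,0,0.4,0,0,0,0,0,0,0.4])

```text
time: 17.62
position: [0.5354, 0.054, 0.1842]
tool_rot: [1.0, -0.0, 0.0, 0.0]
ft_force: [0.1, 0.0, -2.0]
grip_width: 0.0532
grip_force: 25.0
```

send_rows(increments=[0,0,0,0,0,-0.1,0.4,0,0,0,0,0,0,0.4,0,0,0,0,0,0,0.4])

```text
time: 17.87
position: [0.5355, 0.054, 0.1837]
tool_rot: [1.0, -0.0, 0.0, 0.0]
ft_force: [-0.9, 0.8, 1.8]
grip_width: 0.0535
grip_force: 25.0
```

Contact: the force went from -3.3 to +1.8 N, so the hook now bears the weight. Releasing gently, then straight up.

send_rows(increments=[0,0,0,0,0,0,0.58,0,0,0,0,0,0,0.62,0,0,0,0,0,0,0.66,0,0,0,0,0,0,0.7,0,0,0,0,0,0,0.75,0,0,0,0,0,0,0.8,0,0,0,0,0,0,0.85,0,0,0,0,0,0,0.85,0,0,0,0,0,0,0.85], newtons=5)

```text
time: 18.62
position: [0.5353, 0.054, 0.1831]
tool_rot: [1.0, -0.0, -0.0, -0.0]
ft_force: [0.3, -0.2, -1.3]
grip_width: 0.073
grip_force: 0.0
```

send_rows(increments=[0,0,0,0,0,0.5,0.85,0,0,0,0,0,1,0.85,0,0,0,0,0,1.5,0.85,0,0,0,0,0,2,0.85,0,0,0,0,0,3,0.85,0,0,0,0,0,3,0.85,0,0,0,0,0,3,0.85,0,0,0,0,0,0,0.85,0,0,0,0,0,0,0.85,0,0,0,0,0,0,0.85,0,0,0,0,0,0,0.85,0,0,0,0,0,0,0.85,0,0,0,0,0,0,0.85])

```text
time: 19.7
position: [0.5346, 0.054, 0.322]
tool_rot: [1.0, -0.0, -0.001, -0.0]
ft_force: [-0.4, 0.2, -0.5]
grip_width: 0.0738
grip_force: 0.0
```

Run:
```python
from h import *
st()
c=robot.camera("side")
p=[.53,.05,.2];q=c["R"]@p+c["t"];u,v=int(c["cx"]+c["fx"]*q[0]/q[2]),int(c["cy"]+c["fy"]*q[1]/q[2])
cv2.imwrite('pics/k.png',cv2.resize(c["image"][v-60:v+50,u-55:u+65],None,fx=5,fy=5,interpolation=2)[...,::-1])
w=robot.camera("wrist");V=pts(w);Q=V.reshape(-1,3)
m=(abs(Q[:,0]-.535)<.06)&(abs(Q[:,1]-.054)<.05)&(w["image"].max(2).reshape(-1)<70)&(Q[:,2]>.235)&(Q[:,2]<.262);k=Q[m]
print(len(k),cv2.minAreaRect((k[:,:2]*1000).astype(np.float32)) if len(k) else'',k.mean(0),k.max(0))
```

```text
t 19.7 p [0.5346 0.054  0.322 ] yaw -90.02 toolz [-0.003  0.    -1.   ] q [-0.11  0.28  1.48  0.    1.39  1.46] F [-0.4  0.2 -0.5] w 0.07381639112795517 0.0
513 ((537.8489379882812, 55.673851013183594), (48.71989822387695, 43.25846481323242), 45.576454162597656) [0.53642044 0.05302682 0.24716979] [0.57034712 0.0803399  0.25121932]
```

View pics/k.png

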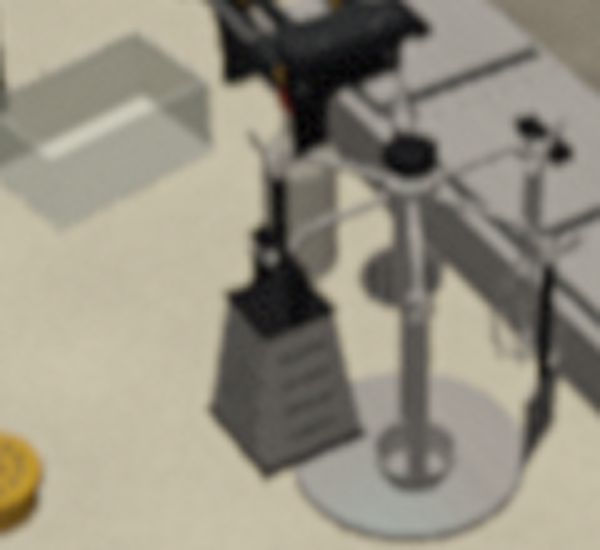

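The grater hangs upright on the front hook (bar at about (275,240)), with its bar top at z≈0.25 as expected, and the gripper is well clear. I'll let it settle, then hand in.

send_rows(increments=[0,0,0,0,0,1,0.85,0,0,0,0,0,0,0.85,0,0,0,0,0,0,0.85,0,0,0,0,0,0,0.85,0,0,0,0,0,0,0.85,0,0,0,0,0,0,0.85,0,0,0,0,0,0,0.85,0,0,0,0,0,0,0.85,0,0,0,0,0,0,0.85,0,0,0,0,0,0,0.85,0,0,0,0,0,0,0.85,0,0,0,0,0,0,0.85,0,0,0,0,0,0,0.85,0,0,0,0,0,0,0.85,0,0,0,0,0,0,0.85,0,0,0,0,0,0,0.85])

```text
time: 21.13
position: [0.5353, 0.054, 0.3332]
tool_rot: [1.0, -0.0, 0.0, -0.0]
ft_force: [0.0, -0.4, 0.6]
grip_width: 0.0737
grip_force: 0.0
```

Run:
```python
from h import *
def f():
    c=robot.camera("side");d=pts(c).reshape(-1,3);m=(abs(d[:,0]-.535)<.06)&(abs(d[:,1]-.054)<.06)&(d[:,2]>.08)&(d[:,2]<.2);return d[m].mean(0).round(4),c["image"].astype(int)
a,i=f();[robot.camera("top") for _ in range(3)];b,j=f();print(a,b,abs(i-j).mean())
print(robot.hand_in())
```

```text
[0.5216 0.0318 0.1417] [0.5215 0.0322 0.1414] 0.9367930094401041
the job is handed in; nothing more can be done
None
```

The carousel is turned with its empty hook at the front, the grater hangs there by its handle bar, upright, still and let go, and the job was handed in at about 21 s; no verdict came back.

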